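# Stand the fallen reagent bottle up inside its spill tub and close the divider on it

## Task

The amber glass bottle has fallen over in the deep spill tub. Stand it upright again on the tub's floor at the end wall, without lifting it out of the tub or letting it drop, then slide the blue divider up to it so that it has no room to fall again. Leave the other containers as they are.

Things in the scene. Friction and masses are not known exactly. Their poses are not given: they have to be found in the camera images.
- tub: Pale grey open spill tub, 310 x 146 x 95 mm, fixed. Origin under the middle of its floor, x along its length, z up. Inside: x -150 to +150 mm, y -68 to +68 mm; walls 5 mm; rim at z 95 mm with a flange 8 mm outwards (22 mm at the end grips). Ribs along x cover the floor of the bottle's bay, tops at z 10 mm; elsewhere the floor is plain, at z 5 mm.
- bay_end (a point): Foot of the inner face of the tub's end wall, at rib height, tub (-150, 0, 10) mm; axes as the tub's. The bottle's bay runs from here along +x to the blue divider; the short bay beyond the divider holds two bystanders.
- bottle: Slim amber glass bottle, 165 mm long, 0.2 to 0.4 kg: body 50 mm in diameter up to 112 mm from the foot, then a shoulder to 27 mm; black cap 33 mm in diameter from 140 to 165 mm. Origin in the middle of its foot, z from foot to cap. At the start it lies along the tub's x, between the two middle ribs, foot 4 to 22 mm from the end wall, cap towards the divider, axis 33 mm above the bench.
- bottle_foot (a point): Centre of the bottle's foot (same point as its origin). With the bottle standing on the ribs it is 10 mm above the bench.
- divider (a joint): Blue divider plate across the tub, riding on both long rims; stays where it is left (1.5 N of friction). Value in m: 0 fully open, growing as it slides along the tub's -x to the end wall; starts at 0 to 20 mm. Its face to the bottle lies at tub x = 65 mm minus the value, so the bay is 215 mm minus the value long. The plate is 6 mm thick, 13 to 97 mm above the bench.
- divider_tab (a point): Middle of the top edge of the divider's upright finger tab, 127 mm above the bench. The tab is 50 mm wide (tub y), 10 mm thick (tub x, 5 mm either side of this point) and stands 32 mm above the rim. Push or pinch it to slide the divider; its saddles on the rims reach 17 mm from this point along the tub.
- dropper: Small amber dropper bottle, 34 mm across, 107 mm tall, standing in the short bay beyond the divider; bystander. Origin in the middle of its foot.
- pot: Specimen pot with white lid, 50 mm across, 64 mm tall, standing in the short bay beyond the divider; bystander. Origin in the middle of its foot.
- pot_red: Specimen pot with red lid, 50 mm across, 64 mm tall, on the bench near the tub; bystander. Origin in the middle of its foot.

How it is judged:
By the outcome, as a careful person would: the job done as asked, in the order asked, and still so for the second after the job is handed in, with the robot touching nothing.
It also fails if it takes over 54 s, if anything falls off the work surface, if the arm or the gripper's body presses on something with over 40 N, if the wrist force passes 120 N, or if a joint passes its speed limit or range.

## Robot

A 6-joint arm with a two-finger parallel gripper is mounted at the origin on a cart in front of the work surface, level with it; the furniture and walls round the work are solid. World frame = base frame: x ahead of the robot, y to its left, z up, the work surface at z = 0. Lengths are in mm, angles in rad, forces in N, time in s.
With the tool pointing down it reaches from about 275 to 825 mm from the base axis. Payload 5.2 kg.
Tool frame: the origin (TCP) lies at the very end of the fingers, on their centre line; the grasp point (between the pads) lies 19 mm behind it; z points along the fingers, y is the line along which they close (so a half turn about z gives the same grasp; the last joint's range is limited). The gripper opens to 93 mm and grips with 3 to 60 N. Pads are 15 mm wide; open, the fingers measure 128 mm over their backs; the gripper's body (75 mm by 188 mm) begins 65 mm behind the grasp point.
Start: joints at [-1.507, 0.259, 1.535, -0, 1.348, -0.203], TCP at [145.026, -530.54, 218.653] pointing down, gripper open.
Joint ranges: [-3.14, 3.14], [-0.91, 2.08], [0.19, 2.58], [-1.22, 4.36], [0.22, 2.71], [-3.12, 3.12]. Speed limits (rad/s): [2.57, 2.57, 3.14, 3.14, 3.14, 3.14].

## Interface

Orientations are given as [roll, pitch, yaw] about the fixed x, y, z axes, in that order (R = Rz(yaw) Ry(pitch) Rx(roll)).
In Python, from bench import robot, eyes gives the robot as it stands (robot), with the cameras (eyes). Calls block until the motion is done:
- robot.move_ptp(position, orientation): joint-space move of the TCP to a pose.
- robot.move_linear(position, ori=None, speed=150, f_stop=None): straight line of the TCP; ori=None keeps the orientation; speed is the mean speed in mm/s. With f_stop (N) it stops when the force on the tool has changed by that much, and returns True; else False.
- robot.move_j(angles): joint-space move.
- robot.move_gripper(opening): opening from 0.0 (shut) to 1.0 (fully open); the grip force is fixed at half the most; returns when the fingers have stopped.
- robot.sleep(seconds).
- robot.inverse_kinematics(position, orientation): joint angles nearest the present ones, or None.
- eyes.get_image(name): name is "scene" or "top" or "wrist"; returns a dict with "img" (480x640x3 uint8, blue, green, red), "fovy" (degrees; the focal length in pixels is half the picture's height over the tangent of half this angle, whatever the lens; pixels are square), "cx", "cy" (the principal point, pixels), "eye" and "orientation" of the camera in the world. Camera axes: x right, y down, z forward; pixel columns grow to the right and rows downward; lengths in mm; the calibration is good to about 2 mm. The wrist camera is an equidistant fisheye: a pixel r from the principal point sees the ray r / f radians off the axis. A picture is of the moment at which its call begins. There is no depth.
A pose or a line that the arm cannot do raises robot.MotionError and nothing moves.
- robot.hand_in(): hands the job in; it is judged then, once.
Readings, each from a call of its own:
- robot.current_t(): time.
- robot.current_qpos(): joint angles.
- robot.current_joint_vel(): joint speeds.
- robot.current_joint_efforts(): joint torques, N m.
- robot.current_tcp_pos(): TCP position.
- robot.current_eef_rot(): TCP orientation.
- robot.current_contact_force(): force on the tool from outside, world axes, zero at the start.
- robot.current_ft_torque(): the same for the moment, N m.
- robot.current_gripper_width(): opening from 0.0 (shut) to 1.0 (fully open).
- robot.current_finger_force(): force on a finger pad.
Only numpy, scipy, OpenCV 4.12 (cv2) and the standard library are available. Lean on these libraries where they do the work, as an engineer would, in place of code of your own. Each camera call takes 0.05 s, during which the arm holds its last target. There are 200 camera calls.

## Working session

There is one attempt and no reset: what is moved stays moved. The work goes in short steps, each a Python script; the robot and the scene stay as the last script left them, time stands still between calls to the robot, and variables do not carry over. Pictures are saved under pics/ and viewed, at most 11 in all, crops included, and the job is handed in when it is done.

```bash
ls; mkdir -p pics
python3 - <<'E'
from bench import robot, eyes
import cv2
for n in("scene","top"):
    d=eyes.get_image(n); cv2.imwrite(f"pics/{n}0.png",d["img"]); print(n,d["fovy"],d["cx"],d["cy"],d["eye"],d["orientation"])
print(robot.current_t(), robot.current_eef_rot())
E
```

```text
bench.py
pics
scene 44.18148265817909 315.7754224932007 237.78111908426212 [-330.73805678  327.58309099  736.26699876] [-2.13532654  0.00476954 -2.05006009]
top 57.60027117688493 328.62046500632687 238.21524227723282 [ 450.15607994 -148.22462936  957.95982768] [-3.05037047  0.03933058 -1.58101112]
0.1 [-3.14001646e+00 -2.80525858e-04  2.66763727e-01]
```

View pics/top0.png

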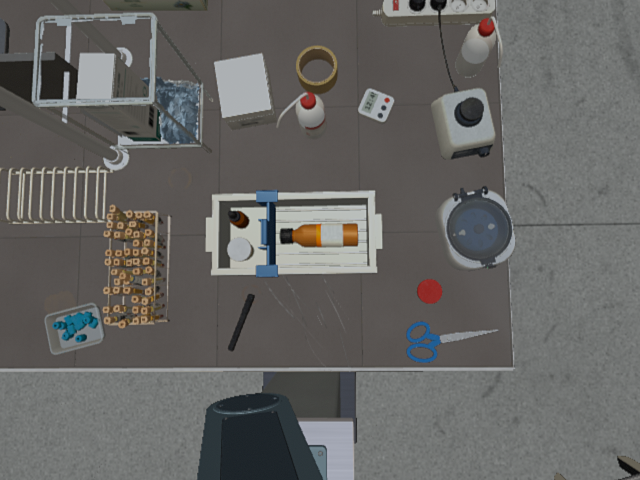

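View pics/scene0.png

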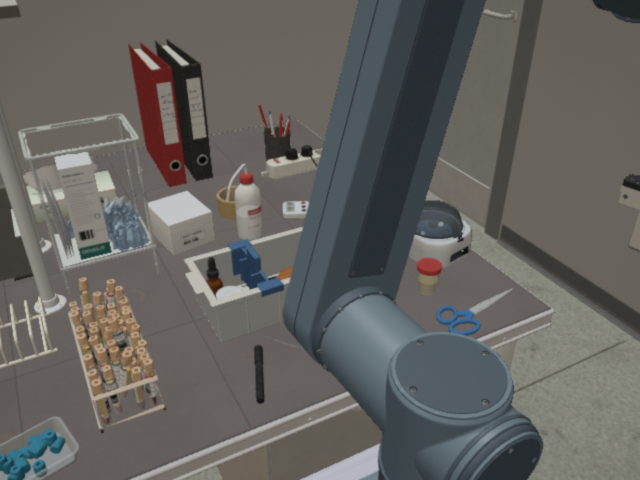

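```bash
cat > h.py <<'E'
import numpy as np, cv2
from scipy.spatial.transform import Rotation as R
def ray(d,u,v):
    f=240/np.tan(np.radians(d["fovy"])/2)
    return R.from_euler("xyz",d["orientation"]).apply([(u-d["cx"])/f,(v-d["cy"])/f,1])
def px2w(d,u,v,z):
    r=ray(d,u,v); e=np.array(d["eye"]); return e+r*(z-e[2])/r[2]
def w2px(d,p):
    f=240/np.tan(np.radians(d["fovy"])/2)
    q=R.from_euler("xyz",d["orientation"]).inv().apply(np.array(p)-d["eye"]); return q[...,:2]/q[...,2:]*f+[d["cx"],d["cy"]]
E
python3 - <<'E'
from bench import robot, eyes
from h import *
d=eyes.get_image("top")
c=d["img"][180:285,195:395]; cv2.imwrite("pics/crop0.png",cv2.resize(c,None,fx=4,fy=4,interpolation=cv2.INTER_CUBIC))
E
```

```text
(no output)
```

View pics/crop0.png

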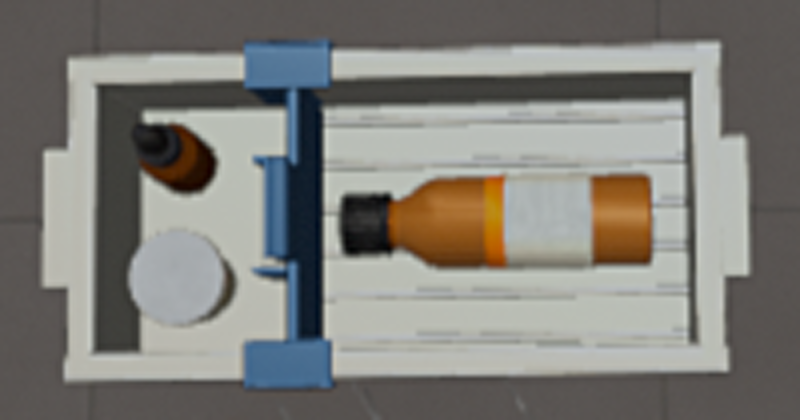

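Run:
```python
from bench import robot, eyes
from h import *
np.set_printoptions(precision=1,suppress=True)
d=eyes.get_image("top")
P=lambda x,y,z: px2w(d,195+x/4-.4,180+y/4-.4,z)
c=np.array([P(70,57,95),P(720,41,95),P(728,371,95),P(65,381,95)]);print(c)
print("sizes",[np.linalg.norm((c[i]-c[(i+1)%4])[:2]) for i in range(4)],"centre",c.mean(0))
ax=(c[0]+c[3]-c[1]-c[2])[:2];ax/=np.linalg.norm(ax)
ay=(c[0]-c[1]-0)[:2];a2=(c[3]-c[2])[:2]
print("yaw",np.arctan2(ax[1],ax[0]),np.arctan2(ay[1],ay[0]),np.arctan2(a2[1],a2[0]))
ctr=c.mean(0)[:2]
per=np.array([-ax[1],ax[0]])
T=lambda x,y,z:(lambda q:np.array([q@ax,q@per]))(P(x,y,z)[:2]-ctr)
for n,a in dict(foot=(652,220,33),cap=(341,223,33),neck=(390,222,33),tabL=(265,207,127),tabR=(287,207,127),inner_end=(693,210,95),floor_end=(687,220,10),innerL=(95,210,95),yT=(400,80,95),yB=(400,350,95),sadL=(245,65,100),sadR=(331,65,100),rib1=(400,164,10),rib2=(400,296,10),tray=(750,205,95),trayL=(43,218,95)).items(): print(n,T(*a),P(*a))
```

```text
[[ 623.1  120.3   95. ]
 [ 625.3 -208.    95. ]
 [ 460.9 -208.7   95. ]
 [ 459.4  120.5   95. ]]
sizes [np.float64(328.34827743197894), np.float64(164.40434739284086), np.float64(329.1745199259967), np.float64(163.6038696593984)] centre [542.2 -44.   95. ]
yaw 1.5763720988979144 1.5775961704605292 1.5751510998101805
foot [-130.4    0.8] [ 542.1 -174.4   33. ]
cap [35.7 -0.8] [542.8  -8.3  33. ]
neck [ 9.3 -0.9] [543.  -34.6  33. ]
tabL [58.2  0.2] [541.7  14.3 127. ]
tabR [47.6  0.4] [541.5   3.6 127. ]
inner_end [-149.     2.4] [ 540.6 -193.    95. ]
floor_end [-150.1   -1.1] [ 544.1 -194.1   10. ]
innerL [150.5  -3.6] [544.9 106.5  95. ]
yT [ -3.9 -66.2] [608.3 -47.5  95. ]
yB [-2.7 69.2] [473.  -47.1  95. ]
sadL [ 73.5 -74.6] [616.4  29.9 100. ]
sadR [ 30.1 -73.6] [615.6 -13.4 100. ]
rib1 [  6.4 -35.1] [577.2 -37.4  10. ]
rib2 [ 7.  37.5] [504.6 -37.2  10. ]
tray [-177.2    0.5] [ 542.7 -221.2   95. ]
trayL [176.8  -0.1] [541.2 132.9  95. ]
```

```bash
cat >> h.py <<'E'
YAW=1.573; CTR=np.array([542.2,-44.0]); TR=R.from_euler("z",YAW)
def W(x,y,z): return TR.apply([x,y,z])+[CTR[0],CTR[1],0]
def ori(tau,s):   # tool tilted so that it points tub (sin tau,0,-cos tau); s = sign of tool y
    z=np.array([np.sin(tau),0,-np.cos(tau)]); y=np.array([0,s,0.]); x=np.cross(y,z)
    return (TR*R.from_matrix(np.c_[x,y,z])).as_euler("xyz")
PH0=np.radians(7); S=144.; G=40.; F0=-130.4
def tcp_from_contact(c,tau,back=12.): # c: tub xyz of pad contact on bottle axis
    return W(*(np.array(c)+back*np.array([np.sin(tau),0,-np.cos(tau)])))
def arc(th,cap,press=0.,lift=1.):
    fx=max(F0,-150+25*np.sin(th)-press) if th>np.radians(50) else F0
    fz=10+lift+25*np.cos(th)
    return (fx+S*np.cos(th),0,fz+S*np.sin(th)), PH0+min(th,cap)
E
python3 - <<'E'
from bench import robot, eyes
from h import *
np.set_printoptions(precision=2,suppress=True)
d=eyes.get_image("top")
for n,a in dict(pot_red=(429,291,64),appL=(440,230,100),appR=(515,230,100),appT=(475,188,100),appB=(485,270,100)).items(): print(n,px2w(d,*a))
for s in(1,-1):
  for cap in (50,60,83):
    print(s,cap)
    for th in (0,30,50,70,90):
        c,t=arc(np.radians(th),np.radians(cap)); p=tcp_from_contact(c,t)
        q=robot.inverse_kinematics(p,ori(t,s)); print(th,p,None if q is None else np.array(q))
E
```

```text
pot_red [ 422.63 -315.42   64.  ]
appL [ 542.18 -333.74  100.  ]
appR [ 540.08 -478.29  100.  ]
appT [ 624.37 -404.8   100.  ]
appB [ 463.11 -417.4   100.  ]
1 50
0 [542.17 -28.94  24.09] [-0.34  0.46  1.78  0.14  0.95  2.71]
30 [542.2  -42.47  95.07] [-0.64  0.54  1.63  0.51  1.41  2.3 ]
50 [542.26 -71.77 130.84] [-0.78  0.7   1.5   0.65  1.73  2.19]
70 [ 542.35 -111.19  148.33] [-0.82  0.71  1.42  0.63  1.8   2.2 ]
90 [ 542.45 -158.94  148.46] [-0.87  0.76  1.33  0.6   1.86  2.2 ]
1 60
0 [542.17 -28.94  24.09] [-0.34  0.46  1.78  0.14  0.95  2.71]
30 [542.2  -42.47  95.07] [-0.64  0.54  1.63  0.51  1.41  2.3 ]
50 [542.26 -71.77 130.84] [-0.78  0.7   1.5   0.65  1.73  2.19]
70 [ 542.35 -110.21  150.18] [-0.85  0.81  1.39  0.7   1.91  2.17]
90 [ 542.45 -157.95  150.31] [-0.89  0.85  1.29  0.68  1.97  2.18]
1 83
0 [542.17 -28.94  24.09] [-0.34  0.46  1.78  0.14  0.95  2.71]
30 [542.2  -42.47  95.07] [-0.64  0.54  1.63  0.51  1.41  2.3 ]
50 [542.26 -71.77 130.84] [-0.78  0.7   1.5   0.65  1.73  2.19]
70 [ 542.34 -109.56  152.17] [-0.87  0.9   1.36  0.77  2.01  2.15]
90 [ 542.45 -157.  
[... 470 characters left out ...]
07] [-0.64  0.54  1.63  0.51  1.41 -0.84]
50 [542.26 -71.77 130.84] [-0.78  0.7   1.5   0.65  1.73 -0.95]
70 [ 542.35 -110.21  150.18] [-0.85  0.81  1.39  0.7   1.91 -0.97]
90 [ 542.45 -157.95  150.31] [-0.89  0.85  1.29  0.68  1.97 -0.96]
-1 83
0 [542.17 -28.94  24.09] [-0.34  0.46  1.78  0.14  0.95 -0.43]
30 [542.2  -42.47  95.07] [-0.64  0.54  1.63  0.51  1.41 -0.84]
50 [542.26 -71.77 130.84] [-0.78  0.7   1.5   0.65  1.73 -0.95]
70 [ 542.34 -109.56  152.17] [-0.87  0.9   1.36  0.77  2.01 -0.99]
90 [ 542.45 -157.    155.  ] [-0.91  1.06  1.23  0.86  2.21 -0.97]<sys>:0: UserWarning: Gimbal lock detected. Setting third angle to zero since it is not possible to uniquely determine all angles.
```

Run:
```python
from bench import robot, eyes
from h import *
np.set_printoptions(precision=2,suppress=True)
o=ori(PH0,-1); p=tcp_from_contact((F0+S,0,33),PH0)
robot.move_gripper(0.65)
robot.move_ptp(p+[0,0,170],o); print(robot.current_t())
print(robot.move_linear(p+[0,0,25],o,speed=120,f_stop=8))
print(robot.move_linear(p,o,speed=40,f_stop=6),robot.current_tcp_pos()-p,robot.current_contact_force())
robot.move_gripper(0.0)
print(robot.current_gripper_width()*93,robot.current_finger_force(),robot.current_contact_force(),robot.current_t())
d=eyes.get_image("top"); c=d["img"][170:290,195:395]; cv2.imwrite("pics/g1.png",cv2.resize(c,None,fx=3,fy=3))
```

```text
3.25
False
False [ 0.07 -0.02 -0.04] [ 0.69 -0.28  1.07]
32.070541737344286 30.002729818224907 [0.26 1.28 0.03] 5.9667
```

View pics/g1.png

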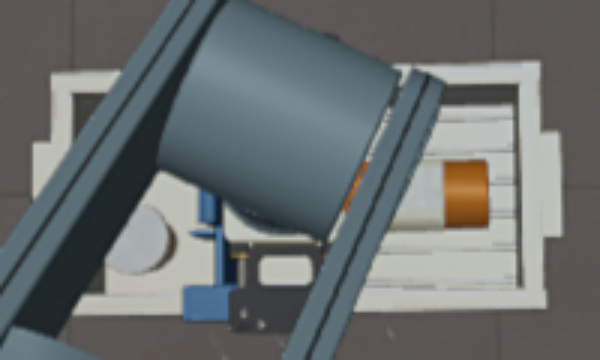

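Cap gripped (32 mm width), nothing disturbed, foot still about 20 mm off the end wall. Now the first part of the tilt.

```bash
cat >> h.py <<'E'
def go(robot,ths,cap,speed=60,f=15,**k):
    for th in ths:
        c,t=arc(np.radians(th),np.radians(cap),**k)
        hit=robot.move_linear(tcp_from_contact(c,t),ori(t,-1),speed=speed,f_stop=f)
        print(th,hit,np.round(robot.current_contact_force(),1),np.round(robot.current_ft_torque(),2),round(robot.current_t(),2),round(robot.current_gripper_width()*93,1))
        if hit: return False
    return True
E
python3 - <<'E'
from bench import robot, eyes
from h import *
go(robot,(0,12,25,38,50),60)
d=eyes.get_image("top"); a=d["img"][150:310,195:395]
b=eyes.get_image("scene")["img"][180:340,160:360]
cv2.imwrite("pics/g2.png",cv2.resize(np.hstack([a,b]),None,fx=2,fy=2))
E
```

```text
0 False [ 0.3 -0.6 -1.3] [-0.11 -0.12  0.07] 6.27 32.2
12 False [ 0.2  0.1 -1.5] [-0.32 -0.17  0.04] 6.92 32.1
25 False [ 0.5  0.3 -2.8] [-0.4  -0.16 -0.01] 7.59 31.6
38 False [ 0.   0.  -1.3] [-0.56 -0.11 -0.05] 8.25 31.9
50 False [ 0.2  0.9 -1.8] [-0.69 -0.06  0.02] 8.87 32.0
```

View pics/g2.png

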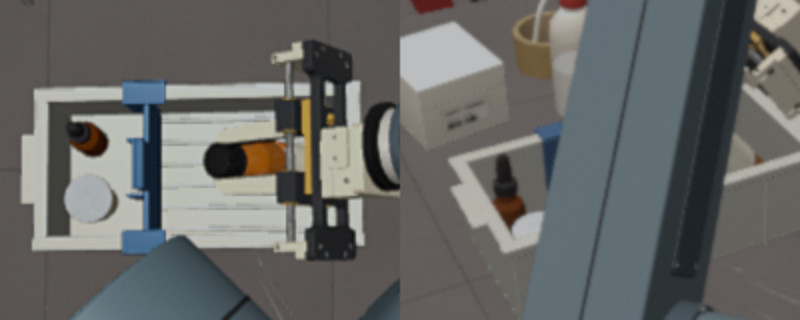

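The bottle rises with the tool, cap now at ~(225,160) in the left half, well clear of the divider. Continuing against the end wall.

Run:
```python
from bench import robot, eyes
from h import *
go(robot,(60,68,76,84,90),60,speed=40,press=0.5,f=25)
d=eyes.get_image("top"); a=d["img"][150:310,195:395]
b=eyes.get_image("wrist")["img"]
cv2.imwrite("pics/g3.png",np.hstack([cv2.resize(a,(400,320)),cv2.resize(b,(400,320))]))
```

```text
60 False [ 0.7 -0.7 -2.2] [-0.7  -0.11  0.01] 9.67 31.9
68 False [ 0.3  0.5 -1.8] [-0.56 -0.06  0.02] 10.25 31.7
76 False [ 0.1  0.6 -3.3] [-0.65 -0.1   0.04] 10.86 32.0
84 False [-0.   1.1 -2.2] [-0.69 -0.1  -0.03] 11.49 32.0
90 False [ 1.4  0.9 -2.2] [-0.65 -0.11 -0.03] 12.02 31.9
```

View pics/g3.png

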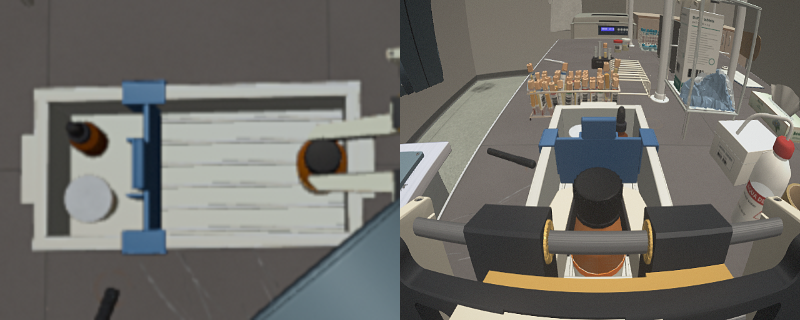

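Run:
```python
from bench import robot, eyes
from h import *
d=eyes.get_image("top"); img=cv2.resize(d["img"][190:260,320:390],None,fx=8,fy=8,interpolation=cv2.INTER_CUBIC)
def circ(fx,z,r,th,col):
    t=np.linspace(0,2*np.pi,60); s,c=np.sin(th),np.cos(th)
    pts=[W(fx+z*c+r*np.cos(a)*s, r*np.sin(a), 10+25*c+z*s-r*np.cos(a)*c) for a in t]
    p=(w2px(d,np.array(pts))-[320,190]+.5)*8
    cv2.polylines(img,[p.astype(int)],True,col,1)
for th,col in((90,(0,255,0)),(80,(255,0,255))):
    th=np.radians(th); f=-150+25*np.sin(th)
    circ(f,165,16.5,th,col); circ(f,112,25,th,col)
cv2.imwrite("pics/g4.png",img)
```

```text
(no output)
```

View pics/g4.png

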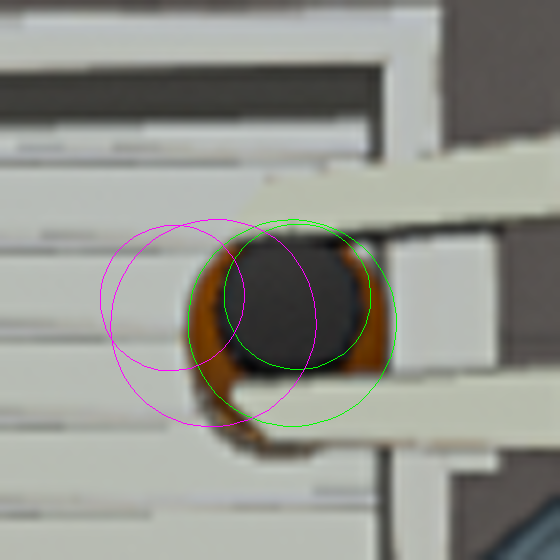

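Cap and shoulder overlay the 90° (green) prediction to within about 1.5 mm: upright at the wall. Set down gently, release, retreat along the tool axis.

Run:
```python
from bench import robot, eyes
from h import *
p=np.array(robot.current_tcp_pos()); print(robot.move_linear(p+[0,0,-4],speed=10,f_stop=4),robot.current_tcp_pos()-p,robot.current_contact_force())
robot.move_gripper(0.6); print(robot.current_gripper_width()*93)
c,t=arc(np.radians(90),np.radians(60))
ax=TR.apply([np.sin(t),0,-np.cos(t)])
robot.move_linear(np.array(robot.current_tcp_pos())-85*ax,speed=120)
print(robot.current_t(),robot.current_tcp_pos())
d=eyes.get_image("top"); img=cv2.resize(d["img"][180:285,195:395],None,fx=4,fy=4,interpolation=cv2.INTER_CUBIC)
cv2.imwrite("pics/g5.png",img)
```

```text
True [-0.08249744  0.49908646 -0.12728258] [1.49410875 0.77172442 4.13438047]
55.87410615496093
13.8833 [ 542.24358131 -235.76952129  181.61988357]
```

View pics/g5.png

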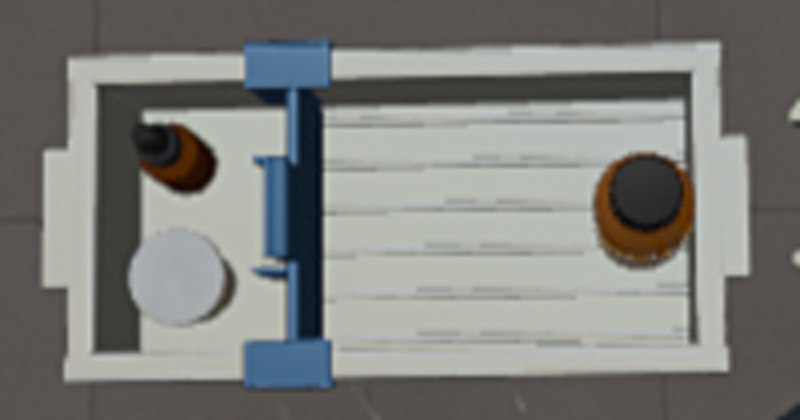

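Bottle stands free at the end wall (cap (647,190), body right edge ~(693,205) at the wall foot); divider and bystanders unchanged. Now the divider.

Run:
```python
from bench import robot, eyes
from h import *
o=ori(0,-1); p=np.array(robot.current_tcp_pos())
robot.move_linear(p+[0,0,110],speed=200)
robot.move_gripper(0)
robot.move_ptp(W(80,0,260),o)
print(robot.move_linear(W(80,0,107),speed=150,f_stop=6),robot.current_t())
F=lambda:np.round(robot.current_contact_force(),1)
X=lambda:TR.inv().apply(np.array(robot.current_tcp_pos())-[*CTR,0])[0]
print("touch",robot.move_linear(W(55,0,107),speed=25,f_stop=2.5),X(),F(),robot.current_t())
x=X()
print("push",robot.move_linear(W(x-130,0,107),speed=60,f_stop=12),X(),F(),robot.current_t())
```

```text
False 17.9
touch False 54.824687045777516 [-0.2 -0.2 -0.3] 19.05
push False -75.16687437143776 [ 0.5  1.7 -0.1] 21.3667
```

Run:
```python
from bench import robot, eyes
from h import *
X=lambda:TR.inv().apply(np.array(robot.current_tcp_pos())-[*CTR,0])[0]
print("push",robot.move_linear(W(X()-28,0,107),speed=15,f_stop=6),X(),robot.current_contact_force(),robot.current_t())
x=X()
robot.move_linear(W(x+15,0,107),speed=60); robot.move_linear(W(x+15,0,270),speed=200)
robot.move_linear(W(110,0,270),speed=250)
print(robot.current_t())
a=eyes.get_image("top")["img"][180:285,195:395];b=eyes.get_image("scene")["img"][200:340,180:380]
cv2.imwrite("pics/g6.png",np.vstack([cv2.resize(a,None,fx=3,fy=3),cv2.resize(b,(600,280))]))
```

```text
push True -80.3830113412874 [ 0.6020005  -0.98087674  0.09267009] 22.0917
24.3
```

View pics/g6.png

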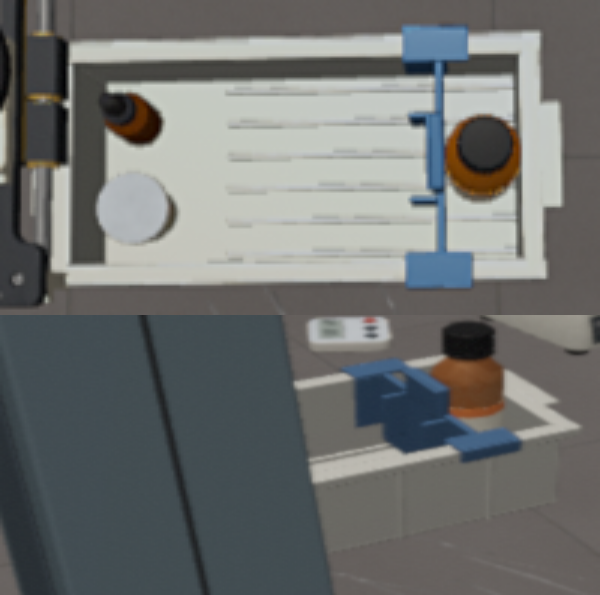

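Run:
```python
from bench import robot, eyes
from h import *
np.set_printoptions(precision=1,suppress=True)
d=eyes.get_image("top")
T=lambda x,y,z:TR.inv().apply(px2w(d,195+x/3-.35,180+y/3-.35,z)-[*CTR,0])[:2]
for n,a in dict(sL=(403,45,100),sR=(467,45,100),sL2=(406,270,100),sR2=(473,270,100),face=(445,80,97),face2=(447,240,97),tabL=(427,152,127),tabR=(442,152,127),bodyL=(446,155,115),bodyR=(519,155,115),cap=(485,143,175)).items(): print(n,T(*a))
cv2.imwrite("pics/g7.png",cv2.resize(d["img"][200:260,320:390],(700,600),interpolation=cv2.INTER_CUBIC))
```

```text
sL [-73.  -73.9]
sR [-115.5  -73. ]
sL2 [-73.1  75.3]
sR2 [-116.9   75.9]
face [-100.6  -50.3]
face2 [-100.2   55.9]
tabL [-88.5   0.9]
tabR [-98.   1.]
bodyL [-100.5    1.7]
bodyR [-147.6    2.5]
cap [-124.3    1.3]
```

View pics/g7.png

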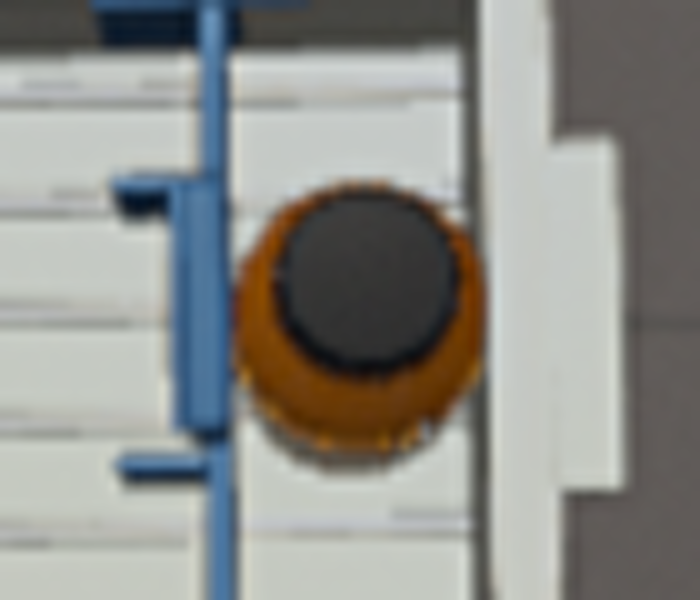

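The divider face is at x≈-100, almost touching the bottle (seam near (232,310)); one firmer nudge to confirm there is no slack.

Run:
```python
from bench import robot, eyes
from h import *
np.set_printoptions(precision=2,suppress=True)
X=lambda:TR.inv().apply(np.array(robot.current_tcp_pos())-[*CTR,0])[0]
x=-80.4
robot.move_linear(W(x+12,0,270),speed=250); robot.move_linear(W(x+12,0,107),speed=150,f_stop=6)
robot.move_linear(W(x+2,0,107),speed=30,f_stop=10)
print("push",robot.move_linear(W(x-6,0,107),speed=8,f_stop=10),X(),robot.current_contact_force(),robot.current_t())
x=X()
robot.move_linear(W(x+15,0,107),speed=60); robot.move_linear(W(x+15,0,270),speed=200)
robot.move_linear(W(110,0,270),speed=250)
d=eyes.get_image("top");cv2.imwrite("pics/g8.png",np.hstack([cv2.resize(d["img"][200:260,320:390],(350,300),interpolation=cv2.INTER_CUBIC),cv2.resize(d["img"][180:280,200:300],(300,300))]))
print(robot.current_t())
```

```text
push True -80.31237866748488 [-0.5  -0.12  0.77] 27.65
29.9167
```

View pics/g8.png

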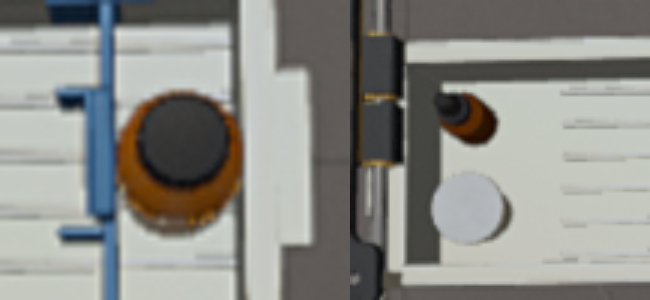

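The 10 N nudge stopped at the same place (-80.3 mm), so the bottle is held snugly between divider and wall. It is upright, and the dropper and pot are unmoved.

```bash
python3 -c "
from bench import robot, eyes
print(robot.hand_in())"
```

```text
the job is handed in; nothing more can be done
None
```

The amber bottle is standing upright at the tub's end wall with the blue divider slid up snug against it, the other containers were not touched, and the job was handed in at about 30 s.

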